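# Snap the lid of the leftovers box shut

### The job

The lid of the large rectangular storage box of leftovers has only been laid on: its four corners are still sprung up. Press down on the lid's rim, corner by corner, until all four corners have clicked shut, then take the hand away. Just press: do not lift, tip or shove the box, and leave the other things on the counter where they stand.

Things in the scene. Friction and masses are not known exactly. Their poses are not given: they have to be found in the camera images.
- box: the large food box, loose: clear rectangular tub of leftovers, 0.7 to 1.1 kg, under a plain white press-on lid 136 mm (x) by 196 mm (y), pull tab at the near-right corner. Lid sides are seated at mid-length, rim top 74 mm above the counter; the corners are sprung up. Origin: centre of the underside. x points away from the robot, y left, turned up to 0.5 rad; near, far, left, right are in this frame
- near_left_top (a point): where to press the near-left corner of the large box's lid: top of the rim, 12 mm in from both outer edges, above (-56, 86) mm in the box's frame within 1.5 mm. The rim is 12 mm wide, the panel inside it 3 mm lower. It is 80 mm above the counter when sprung up, 74 mm when shut
- near_left (a joint): how far the lid's near-left corner is pressed down, rad: 0 sprung up, 0.18 shut. It springs back until about 0.135, then snaps shut by itself and stays. Pressed straight down at its point it takes about 10 N (more farther in) over 6 mm, then meets the firm tub
- near_right_top (a point): where to press the near-right corner of the large box's lid: top of the rim, 12 mm in from both outer edges, above (-56, -86) mm in the box's frame within 1.5 mm. The rim is 12 mm wide, the panel inside it 3 mm lower. It is 80 mm above the counter when sprung up, 74 mm when shut
- near_right (a joint): how far the lid's near-right corner is pressed down, rad: 0 sprung up, 0.18 shut. It springs back until about 0.135, then snaps shut by itself and stays. Pressed straight down at its point it takes about 10 N (more farther in) over 6 mm, then meets the firm tub
- far_left_top (a point): where to press the far-left corner of the large box's lid: top of the rim, 12 mm in from both outer edges, above (56, 86) mm in the box's frame within 1.5 mm. The rim is 12 mm wide, the panel inside it 3 mm lower. It is 80 mm above the counter when sprung up, 74 mm when shut
- far_left (a joint): how far the lid's far-left corner is pressed down, rad: 0 sprung up, 0.18 shut. It springs back until about 0.135, then snaps shut by itself and stays. Pressed straight down at its point it takes about 10 N (more farther in) over 6 mm, then meets the firm tub
- far_right_top (a point): where to press the far-right corner of the large box's lid: top of the rim, 12 mm in from both outer edges, above (56, -86) mm in the box's frame within 1.5 mm. The rim is 12 mm wide, the panel inside it 3 mm lower. It is 80 mm above the counter when sprung up, 74 mm when shut
- far_right (a joint): how far the lid's far-right corner is pressed down, rad: 0 sprung up, 0.18 shut. It springs back until about 0.135, then snaps shut by itself and stays. Pressed straight down at its point it takes about 10 N (more farther in) over 6 mm, then meets the firm tub
- small_box: the small square storage box, 110 x 110 x 62 mm, same clear tub with a white lid that is already shut; bystander. Origin: centre of its underside
- salt: glass salt shaker with a steel cap, 42 mm across, 81 mm tall, upright; bystander, stands close to the large box. Origin: centre of its underside
- pepper: dark turned-wood pepper mill, 48 mm across, 106 mm tall, upright; bystander, stands close to the large box. Origin: centre of its underside
- jar: amber glass jar with a steel cap, 66 mm across, 94 mm tall, upright; bystander. Origin: centre of its underside
- mug: white mug, 82 mm across, 95 mm tall, with a handle; bystander. Origin: centre of its underside
- spoon: spoon, 250 mm long, lying on the counter; bystander. Origin: under its middle

How it is judged:
By the outcome, as a careful person would: the job done as asked, in the order asked, and still so for the second after the job is handed in, with the robot touching nothing.
It also fails if it takes over 48 s, if anything falls off the work surface, if the arm or the gripper's body presses on something with over 40 N, if the wrist force passes 120 N, or if a joint passes its speed limit or range.

### The arm

A 6-joint arm with a two-finger parallel gripper is mounted at the origin on the work surface. World frame = base frame: x ahead of the robot, y to its left, z up, the work surface at z = 0. Lengths are in m, angles in rad, forces in N, time in s.
With the tool pointing down it reaches from about 0.4 to 0.925 m from the base axis. Payload 3.4 kg.
Tool frame: the origin (TCP) lies at the very end of the fingers, on their centre line; the grasp point (between the pads) lies bot.hold_point_z behind it (bot.hold_point_z is the distance from the TCP to the grasp point, in m); y points along the fingers, x is the direction in which the jaws open and shut, and the axes are right-handed (so a half turn about y gives the same grasp; the last joint's range is limited). The gripper opens to 85 mm and grips with 20 to 120 N. Pads are 22 mm wide; open, the fingers measure 114 mm over their backs; the gripper's body (76 mm by 85 mm) begins 54 mm behind the grasp point. The pads swing forward as they close: fully open they stand 13 mm farther back than shut.
Start: joints at [-1.242, 0.307, 1.506, -0, 1.328, -0.073], TCP at [0.225, -0.529, 0.231] pointing down, gripper open.
Joint ranges: [-3.12, 3.12], [-1.05, 2.28], [0.14, 2.33], [-1.42, 4.57], [0.1, 2.73], [-2.68, 2.68]. Speed limits (rad/s): [2.57, 2.57, 3.14, 3.14, 3.14, 3.14].

### API

Orientations are given as a unit quaternion [w, x, y, z].
In Python, from workcell import monitor, camera, bot, silhouettes, pinpoint gives the robot as it stands.
- The arm moves only by the shell command python3 -m inch 'ROWS' [OPENING] [FORCE]. ROWS is JSON, a list of rows, each an object with "dp": the shift along the tool's x, y, z in m, a list of three; "twist": the turn about the tool's y in degrees. A call has 1 to 12 rows; each row is the pose to reach, as a shift and turn from the pose commanded when the call began, along the tool's axes at that moment; what a row does not reach only later rows make up. A row lasts 1/10 s, in which the tool goes at most 50 mm and 8.59 degrees, less where a joint would pass 70% of its speed; a pose out of reach is approached as far as the arm can. A call with a gripper value outside its range is refused whole. OPENING is the finger opening in m, from 0 to 0.0854, set as the call begins (- or left out, the last holds). The fingers move at their own pace and stop on an object; FORCE is the grip in N (left out, the last holds). Time passes only in rows, so rows that repeat a pose let the fingers close. It gives the time, the measured TCP pose, the force and the opening at its end, in the units of the state.
- monitor.get_state(): the state, without advancing time (a new reading comes with each control period).
- camera(name): name is "scene" or "top" or "wrist"; returns a dict with "image" (400x640x3 uint8, red, green, blue), "range_z" (400x640 float32, m along the optical axis (not along the pixel's ray), 0 where there is no reading), "vertical_fov" (degrees; the focal length in pixels is half the picture's height over the tangent of half this angle, whatever the lens; pixels are square), "cx", "cy" (the principal point, pixels), "extrinsics" (4x4, takes a point from world to camera coordinates); the wrist camera has in their place "tool_from_camera" (4x4, takes a point from camera to tool coordinates, whose origin is the TCP and whose axes are the tool frame's). Camera axes: x right, y up, looking along -z (the intrinsics and any distortion apply to the point x, -y, -z); pixel columns grow to the right and rows downward; lengths in m; the calibration is good to about 2 mm. A picture is of the moment at which its call begins: read the wrist's pose just before it.
- bot.finish_job(): hands the job in, once; it reports no verdict.
Trained networks look in a picture, given as the dict that the camera call returned (one of the last four; its "shot" number tells which), for a name from the list of things; names that differ only in an ending like _2 or _b are one class to them, and where a whole thing is asked for, a point or a joint stands for the part that bears it (a point fixed in the world has none). Each returns a list of dicts, best first, with "p" (0 to 1); they miss things now and then, are a little off and sometimes report something else, mostly with a low value. They report only what shows in the picture. A call takes as long as a camera call.
- silhouettes(picture, thing): "pixels" (400x640 bool, what is visible of it).
- pinpoint(picture, thing): "centre" ([x, y, z] in m, in world coordinates, good to about 4 mm: a listed point, or the origin of a listed thing).
The state is a dict: "time_s": time; "joint_positions": joint angles; "qvel": joint speeds; "joint_torque": joint torques, N m; "ee_pos": TCP position; "tcp_rot": TCP orientation; "force": force on the tool from outside, world axes, zero at the start; "wrist_torque": the same for the moment, N m; "gripper_width": finger opening in m.
Only numpy, scipy, OpenCV 4.12 (cv2) and the standard library are available. Lean on these libraries where they do the work, as an engineer would, in place of code of your own. Each camera call takes 0.05 s, during which the arm holds its last target.

## Working session

There is one attempt and no reset: what is moved stays moved. The work goes in short steps, Python scripts to look and compute and a shell command to move; the robot and the scene stay as the last step left them, time stands still between calls to the robot, and variables do not carry over. Pictures are saved under pics/ and viewed, and the job is handed in when it is done.

```bash
ls; mkdir -p pics; cat > h.py <<'E'
import numpy as np, cv2, json
from workcell import monitor, camera, bot, silhouettes, pinpoint
def save(p,n): cv2.imwrite('pics/'+n,p['image'][:,:,::-1])
def K(p):
    h=p['image'].shape[0]; f=h/2/np.tan(np.radians(p['vertical_fov'])/2); return f,p['cx'],p['cy']
def R(q):
    from scipy.spatial.transform import Rotation as Ro
    return Ro.from_quat([q[1],q[2],q[3],q[0]]).as_matrix()
def cloud(p):
    f,cx,cy=K(p); z=p['range_z']; v,u=np.mgrid[0:z.shape[0],0:z.shape[1]]
    c=np.stack([(u-cx)/f*z,-(v-cy)/f*z,-z],-1)
    E=np.linalg.inv(p['extrinsics']); return c@E[:3,:3].T+E[:3,3]
E
python3 - <<'E'
from h import *
s=monitor.get_state(); print(s)
p=camera('top'); print({k:v for k,v in p.items() if k not in('image','range_z')}); save(p,'top0.png')
for n in ['box','near_left_top','near_right_top','far_left_top','far_right_top','small_box','salt','pepper','jar','mug','spoon']:
    print(n,[(np.round(d['centre'],4).tolist(),round(d['p'],2)) for d in pinpoint(p,n)][:3])
m=silhouettes(p,'box')[0]['pixels']; c=cloud(p)[m&(p['range_z']>0)]
np.save('c.npy',c); print(c.min(0),c.max(0),len(c))
p=camera('scene'); save(p,'sc0.png')
for n in ['box','near_left_top','near_right_top','far_left_top','far_right_top']:
    print(n,[(np.round(d['centre'],4).tolist(),round(d['p'],2)) for d in pinpoint(p,n)][:3])
E
```

```text
pics
{'time_s': 0.0, 'joint_positions': array([-1.24252978e+00,  3.07584721e-01,  1.50770776e+00,  2.17628868e-05,
        1.32839673e+00, -7.34780433e-02]), 'qvel': array([ 0.00062933,  0.0015038 ,  0.00051473, -0.00163759, -0.00035309,
       -0.00132178]), 'joint_torque': array([-7.98439783e-05, -4.57536006e+01, -2.51914698e+01, -2.07335802e-05,
        1.35392646e-02,  8.15391445e-06]), 'ee_pos': array([ 0.22460398, -0.52854061,  0.23036137]), 'tcp_rot': array([ 0.5901664 , -0.58924798,  0.39076762, -0.38960379]), 'force': array([ 0.06966041, -0.51678016,  0.09488299]), 'wrist_torque': array([-0.06040006,  0.03283157, -0.01958298]), 'gripper_width': 0.08542029326771171}
{'vertical_fov': 57.88214555577788, 'cx': 318.661198754102, 'cy': 193.80076589393087, 'extrinsics': array([[ 0.00837714, -0.99985051,  0.01512571,  0.00931111],
       [ 0.990639  ,  0.0103591 ,  0.13611412, -0.55119728],
       [-0.13625046,  0.01384387,  0.99057769, -0.88191163],
       [ 0.        ,  0.        ,  0.        ,  1.        ]]), 'shot': 1}
box [([0.562, 0.1047, -0.0011], 0.73)]
near_left_top [([0.4863, 0.1704, 0.0802], 0.91)]
near_right_top [([0.5308, -0.0015, 0.0822], 0.67)]
far_left_top [([0.5927, 0.1966, 0.0822], 0.82)]
far_right_top [([0.6355, 0.0305, 0.0788], 0.86)]
small_box [([0.4232, 0.3247, -0.0028], 0.83)]
salt [([0.4424, 0.0788, -0.002], 0.51), ([0.5608, 0.1024, -0.0014], 0.29)]
pepper [([0.7056, 0.0942, 0.0019], 0.61)]
jar [([0.4431, 0.0784, -0.002], 0.66), ([0.5743, 0.2723, 0.0047], 0.63)]
mug [([0.6317, -0.0695, 0.0034], 0.59)]
spoon [([0.5775, -0.213, -0.0003], 0.81)]
[ 0.47794029  0.09326749 -0.00056206] [0.52890344 0.20198662 0.08370786] 507
box [([0.569, 0.1026, -0.0005], 0.76)]
near_left_top [([0.491, 0.1704, 0.083], 0.71)]
near_right_top [([0.5286, 0.0027, 0.0799], 0.88)]
far_left_top [([0.5932, 0.1965, 0.0787], 0.7)]
far_right_top [([0.6361, 0.0248, 0.0813], 0.89)]
```

View pics/top0.png

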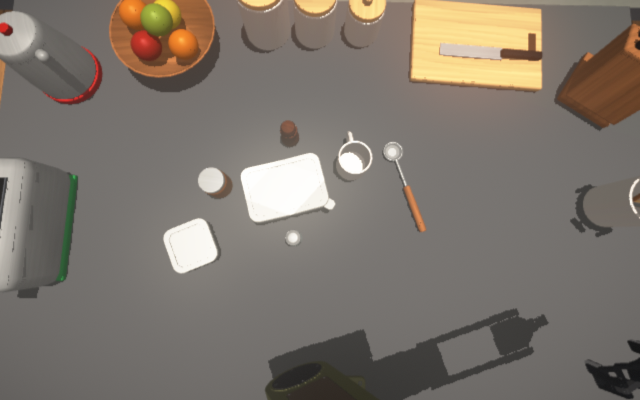

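View pics/sc0.png

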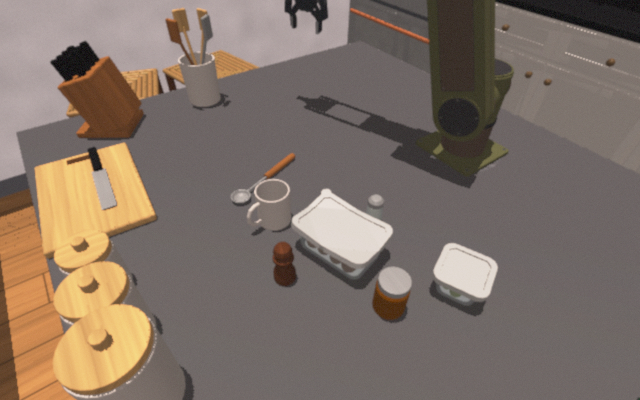

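```bash
python3 - <<'E'
from h import *
from scipy.optimize import least_squares
b=np.array([[-56,86],[-56,-86],[56,86],[56,-86]])/1000
obs=[np.array([[.4863,.1704],[.5308,-.0015],[.5927,.1966],[.6355,.0305]]),np.array([[.4910,.1704],[.5286,.0027],[.5932,.1965],[.6361,.0248]])]
def T(v): c,s=np.cos(v[2]),np.sin(v[2]); return b@np.array([[c,s],[-s,c]])+v[:2]
for o in obs+[(obs[0]+obs[1])/2]:
    r=least_squares(lambda v:(T(v)-o).ravel(),[.56,.1,-.2]); print(r.x,(r.fun*1000).round(1),T(r.x).round(4).tolist())
s=monitor.get_state(); print(R(s['tcp_rot']).round(3))
E
```

```text
[0.561325   0.099      0.25747399] [-1.  -2.5 -1.7  3.1  0.9 -0.2  1.9 -0.4] [[0.4853, 0.1679], [0.5291, 0.0016], [0.5936, 0.1964], [0.6374, 0.0301]]
[0.562225   0.0986     0.23088771] [-3.  -0.9 -1.2 -0.6  3.9 -1.4  0.3  2.9] [[0.488, 0.1695], [0.5274, 0.0021], [0.5971, 0.1951], [0.6364, 0.0277]]
[0.561775   0.0988     0.24421817] [-2.  -1.7 -1.5  1.2  2.4 -0.8  1.1  1.2] [[0.4866, 0.1687], [0.5282, 0.0018], [0.5953, 0.1958], [0.6369, 0.0289]]
[[ 0.391 -0.     0.92 ]
 [-0.92  -0.     0.391]
 [ 0.    -1.    -0.   ]]
```

The lid shows at about (285,188) in the top view with its pull tab at (329,204), the salt at (292,238), pepper at (289,131), jar at (212,182) and mug at (353,160). The networks' corner points fit one rigid box pose to within 2–4 mm. I'll refine that pose with the depth data.

```bash
python3 - <<'E'
from h import *
print(bot.hold_point_z)
for n in ['top','scene']:
    p=camera(n); c=cloud(p); 
    z=c[...,2]; m=(z>.062)&(z<.09)&(p['image'].min(2)>110)&(np.hypot(c[...,0]-.5618,c[...,1]-.0988)<.14)
    n_,lab,st,_=cv2.connectedComponentsWithStats(m.astype(np.uint8),connectivity=4); k=1+st[1:,4].argmax(); m=lab==k
    # remove tab
    m2=cv2.morphologyEx(m.astype(np.uint8),cv2.MORPH_OPEN,cv2.getStructuringElement(cv2.MORPH_ELLIPSE,(17,17)))>0
    q=c[m2][:,:2].astype(np.float32); r=cv2.minAreaRect(q*1000); print(n,m.sum(),r,np.percentile(z[m2],[5,50,95]))
    v=np.zeros((400,640),np.uint8); v[m]=120; v[m2]=255
    cv2.imwrite(f'pics/m_{n}.png',v)
    if n=='top':
        im=cv2.resize(p['image'][110:260,180:400,::-1],None,fx=3.6,fy=3.6,interpolation=cv2.INTER_CUBIC); cv2.imwrite('pics/topzoom.png',im)
E
```

```text
0.0187
top 4499 ((561.7032470703125, 98.98541259765625), (137.0612335205078, 197.30282592773438), 14.491929054260254) [0.06974432 0.07313089 0.08066948]
scene 4479 ((562.1213989257812, 97.38211822509766), (138.95773315429688, 202.12513732910156), 14.174036026000977) [0.06879159 0.07112836 0.0785612 ]
```

View pics/topzoom.png

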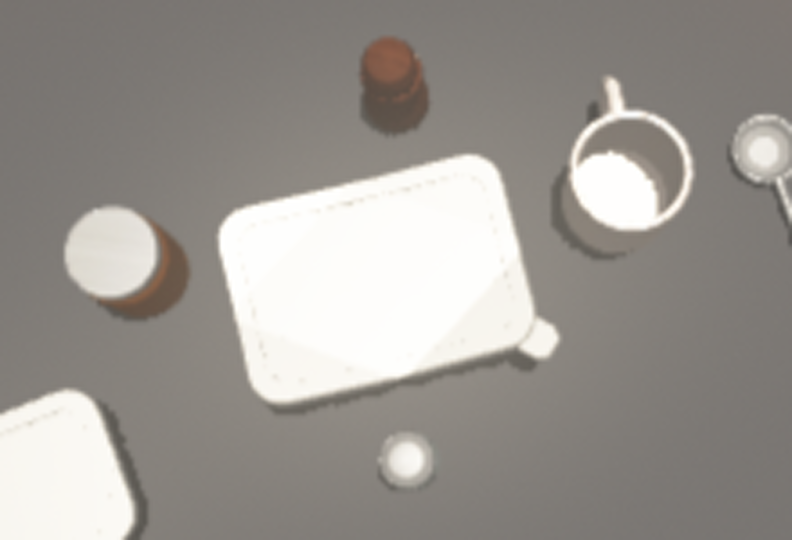

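The lid rectangle comes out at 137 x 197 mm, close to the stated 136 x 196, centred at (0.5618, 0.0988) and turned 14.4°. The zoom shows all four corners clear of the neighbours.

```bash
cat >> h.py <<'E'
B=np.array([.5618,.0988]); YAW=np.radians(14.4)
PTS=dict(nl=(-56,86),nr=(-56,-86),fl=(56,86),fr=(56,-86))
def corner(n):
    c,s=np.cos(YAW),np.sin(YAW); return B+np.array([[c,-s],[s,c]])@(np.array(PTS[n])/1000)
def st():
    s=monitor.get_state(); M=R(s['tcp_rot'])
    print('t',round(s['time_s'],2),'pos',s['ee_pos'].round(4),'F',s['force'].round(1),'xyaw',np.degrees(np.arctan2(M[1,0],M[0,0])).round(2),'w',round(s['gripper_width'],4)); return s,M
def togo():
    s,M=st()
    for n in PTS: 
        c=corner(n); print(n,c.round(4),'dp xz at z=.10:',(M.T@(np.r_[c,.10]-s['ee_pos'])).round(4))
E
python3 -c "from h import *;togo()"
```

```text
t 1.05 pos [ 0.2248 -0.5292  0.2313] F [-0.5 -0.6  0.1] xyaw -66.98 w 0.0854
nl [0.4862 0.1682] dp xz at z=.10: [-0.5397  0.1313  0.5133]
nr [0.5289 0.0016] dp xz at z=.10: [-0.3696  0.1313  0.4875]
fl [0.5947 0.196 ] dp xz at z=.10: [-0.5229  0.1313  0.624 ]
fr [0.6374 0.0294] dp xz at z=.10: [-0.3528  0.1313  0.5982]
```

```bash
python3 -m inch '[{"dp":[-0.37,0,0.487],"twist":8.6},{"dp":[-0.37,0,0.487],"twist":8.6},{"dp":[-0.37,0,0.487],"twist":8.6},{"dp":[-0.37,0,0.487],"twist":8.6},{"dp":[-0.37,0,0.487],"twist":8.6},{"dp":[-0.37,0,0.487],"twist":8.6},{"dp":[-0.37,0,0.487],"twist":8.6},{"dp":[-0.37,0,0.487],"twist":8.6},{"dp":[-0.37,0,0.487],"twist":8.6},{"dp":[-0.37,0,0.487],"twist":8.6},{"dp":[-0.37,0,0.487],"twist":8.6},{"dp":[-0.37,0,0.487],"twist":8.6}]' 0; python3 -c "from h import *;togo()"
```

```text
time_s: 2.25
ee_pos: [0.5234, -0.0063, 0.2316]
tcp_rot: [0.559, -0.559, 0.433, -0.433]
force: [0.5, -0.2, -0.1]
gripper_width: -0.0004
t 2.25 pos [ 0.5234 -0.0063  0.2316] F [ 0.5 -0.2 -0.1] xyaw -75.56 w -0.0004
nl [0.4862 0.1682] dp xz at z=.10: [-0.1783  0.1315  0.0073]
nr [0.5289 0.0016] dp xz at z=.10: [-0.0063  0.1316  0.0072]
fl [0.5947 0.196 ] dp xz at z=.10: [-0.1782  0.1316  0.1193]
fr [0.6374 0.0294] dp xz at z=.10: [-0.0062  0.1317  0.1192]
```

```bash
python3 -m inch '[{"dp":[0,0.1,0],"twist":0},{"dp":[0,0.1,0],"twist":0},{"dp":[0,0.1,0],"twist":0},{"dp":[0,0.1,0],"twist":0}]'; python3 -c "from h import *;togo()"
```

```text
time_s: 2.65
ee_pos: [0.5221, -0.0083, 0.1312]
tcp_rot: [-0.558, 0.559, -0.434, 0.433]
force: [0.1, -0.0, -0.2]
gripper_width: 0.0001
t 2.65 pos [ 0.5221 -0.0083  0.1312] F [ 0.1 -0.  -0.2] xyaw -75.58 w 0.0001
nl [0.4862 0.1682] dp xz at z=.10: [-0.1798  0.0313  0.0093]
nr [0.5289 0.0016] dp xz at z=.10: [-0.0078  0.0311  0.0092]
fl [0.5947 0.196 ] dp xz at z=.10: [-0.1798  0.031   0.1213]
fr [0.6374 0.0294] dp xz at z=.10: [-0.0078  0.0309  0.1212]
```

```bash
python3 -m inch '[{"dp":[-0.008,0,0.009]},{"dp":[-0.008,0.02,0.009]},{"dp":[-0.008,0.035,0.009]},{"dp":[-0.008,0.045,0.009]},{"dp":[-0.008,0.046,0.009]},{"dp":[-0.008,0.046,0.009]}]'; python3 - <<'E'
from h import *
togo()
p=camera('wrist'); save(p,'w1.png'); save(camera('scene'),'sc1.png')
E
```

```text
t 2.65 pos [ 0.5221 -0.0083  0.1312] F [ 0.1 -0.  -0.2] xyaw -75.58 w 0.0001
nl [0.4862 0.1682] dp xz at z=.10: [-0.1798  0.0313  0.0093]
nr [0.5289 0.0016] dp xz at z=.10: [-0.0078  0.0311  0.0092]
fl [0.5947 0.196 ] dp xz at z=.10: [-0.1798  0.031   0.1213]
fr [0.6374 0.0294] dp xz at z=.10: [-0.0078  0.0309  0.1212]invalid input at $[0]: expected keys dp, twist
```

View pics/w1.png

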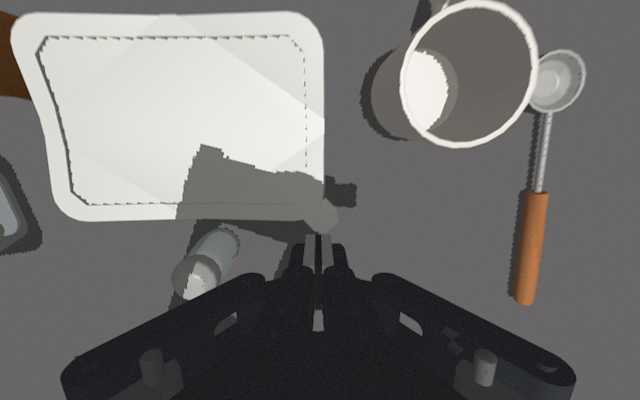

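View pics/sc1.png

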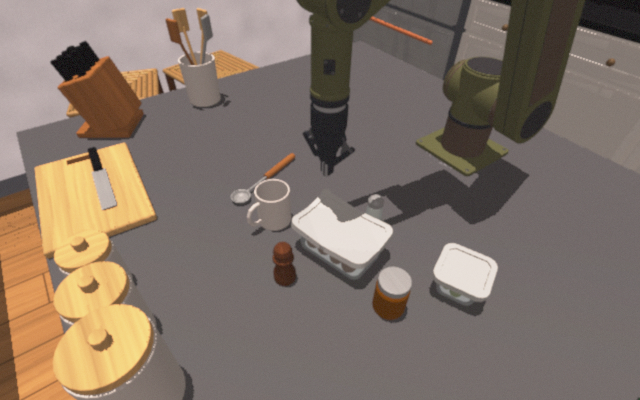

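The wrist view confirms the fingertips at (318,240), just outside the near-right corner at (310,210), and squared up with the lid. That call was refused because each row needs a twist value, so nothing moved; I'll repeat it with one.

```bash
python3 -m inch '[{"dp":[-0.008,0,0.009],"twist":0},{"dp":[-0.008,0.02,0.009],"twist":0},{"dp":[-0.008,0.035,0.009],"twist":0},{"dp":[-0.008,0.044,0.009],"twist":0},{"dp":[-0.008,0.046,0.009],"twist":0},{"dp":[-0.008,0.046,0.009],"twist":0}]'; python3 - <<'E'
from h import *
s,M=st()
p=camera('wrist'); save(p,'w2.png')
# box outline from wrist depth
f,cx,cy=K(p); z=p['range_z']; v,u=np.mgrid[0:400,0:640]
c=np.stack([(u-cx)/f*z,-(v-cy)/f*z,-z],-1); T=p['tool_from_camera']; c=c@T[:3,:3].T+T[:3,3]; w=c@M.T+s['ee_pos']
m=silhouettes(p,'box'); print([d['p'] for d in m])
for n in ['near_left_top','near_right_top','far_left_top','far_right_top']:
    print(n,[(np.round(d['centre'],4).tolist(),round(d['p'],2)) for d in pinpoint(p,n)][:2], corner(n[0]+n.split('_')[1][0]).round(4))
E
```

```text
time_s: 3.35
ee_pos: [0.5301, 0.0017, 0.086]
tcp_rot: [0.559, -0.558, 0.433, -0.434]
force: [-0.2, 0.7, -0.7]
gripper_width: -0.0
t 3.35 pos [0.5301 0.0017 0.086 ] F [-0.2  0.7 -0.7] xyaw -75.59 w -0.0
[0.72]
near_left_top [([0.4847, 0.1652, 0.0842], 0.89)] [0.4862 0.1682]
near_right_top [([0.5274, 0.006, 0.0791], 0.7)] [0.5289 0.0016]
far_left_top [] [0.5947 0.196 ]
far_right_top [([0.6347, 0.032, 0.0798], 0.86)] [0.6374 0.0294]
```

View pics/w2.png

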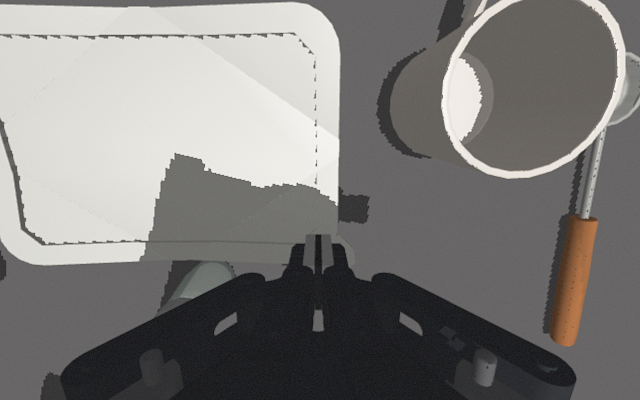

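```bash
python3 -m inch '[{"dp":[0,0.003,0],"twist":0},{"dp":[0,0.005,0],"twist":0},{"dp":[0,0.007,0],"twist":0},{"dp":[0,0.008,0],"twist":0},{"dp":[0,0.009,0],"twist":0},{"dp":[0,0.009,0],"twist":0}]'; python3 -m inch '[{"dp":[0,0.001,0],"twist":0},{"dp":[0,0.001,0],"twist":0}]'
```

```text
time_s: 4.25
ee_pos: [0.5292, 0.0011, 0.0765]
tcp_rot: [-0.559, 0.559, -0.433, 0.433]
force: [-0.5, -2.3, 3.2]
gripper_width: 0.0
time_s: 4.45
ee_pos: [0.5291, 0.0019, 0.0749]
tcp_rot: [0.559, -0.559, 0.434, -0.433]
force: [-0.7, 0.3, 0.1]
gripper_width: -0.0001
```

Force rose and then fell away, which looks like the click. I'll go on until it meets the tub lightly, to confirm.

```bash
python3 -m inch '[{"dp":[0,0.001,0],"twist":0},{"dp":[0,0.0015,0],"twist":0},{"dp":[0,0.0015,0],"twist":0}]'; python3 -c "from h import *;st()"
```

```text
time_s: 4.75
ee_pos: [0.5293, 0.0019, 0.0738]
tcp_rot: [0.559, -0.559, 0.433, -0.433]
force: [-0.5, 1.3, 1.9]
gripper_width: 0.0
t 4.75 pos [0.5293 0.0019 0.0738] F [-0.5  1.3  1.9] xyaw -75.57 w 0.0
```

Contact came at 74 mm, the shut height. I'll lift, move across to near-left (−0.172 m along tool x) at z≈0.13, and check with pictures there.

```bash
python3 -m inch '[{"dp":[0,-0.02,0],"twist":0},{"dp":[0,-0.045,0],"twist":0},{"dp":[-0.05,-0.045,0],"twist":0},{"dp":[-0.1,-0.045,0],"twist":0},{"dp":[-0.15,-0.045,0],"twist":0},{"dp":[-0.172,-0.045,0],"twist":0},{"dp":[-0.172,-0.045,0],"twist":0},{"dp":[-0.172,-0.03,0],"twist":0},{"dp":[-0.172,-0.015,0],"twist":0},{"dp":[-0.172,-0.012,0],"twist":0},{"dp":[-0.172,-0.012,0],"twist":0}]'; python3 - <<'E'
from h import *
togo()
p=camera('top'); c=cloud(p); z=c[...,2]
m=(z>.062)&(z<.085)&(p['image'].min(2)>60)&(np.hypot(c[...,0]-.5618,c[...,1]-.0988)<.14)
for n in PTS:
    d=np.hypot(*(c[...,:2]-corner(n)).transpose(2,0,1)); k=m&(d<.006); print(n,k.sum(),np.median(z[k]) if k.any() else None)
save(camera('wrist'),'w3.png'); save(camera('scene'),'sc3.png')
E
```

```text
time_s: 5.85
ee_pos: [0.4862, 0.1674, 0.0853]
tcp_rot: [-0.558, 0.559, -0.434, 0.433]
force: [0.2, 0.5, 0.8]
gripper_width: 0.0005
t 5.85 pos [0.4862 0.1674 0.0853] F [0.2 0.5 0.8] xyaw -75.62 w 0.0005
nl [0.4862 0.1682] dp xz at z=.10: [-0.0008 -0.0147  0.0001]
nr [0.5289 0.0016] dp xz at z=.10: [ 0.1712 -0.0147  0.0002]
fl [0.5947 0.196 ] dp xz at z=.10: [-0.0008 -0.0149  0.1121]
fr [0.6374 0.0294] dp xz at z=.10: [ 0.1712 -0.0149  0.1122]
nl 0 None
nr 21 0.0738088667377712
fl 0 None
fr 19 0.08109855304257452
```

View pics/w3.png

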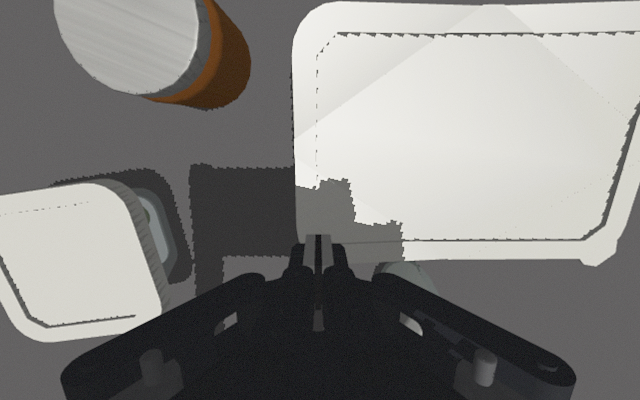

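Depth now puts near-right at 73.8 mm against 81.1 mm for far-right, so near-right is shut. In the wrist view the fingers at (318,240) stand over the near-left corner. Next I press near-left.

```bash
python3 -m inch '[{"dp":[0,0.003,0],"twist":0},{"dp":[0,0.005,0],"twist":0},{"dp":[0,0.006,0],"twist":0},{"dp":[0,0.007,0],"twist":0},{"dp":[0,0.008,0],"twist":0},{"dp":[0,0.009,0],"twist":0},{"dp":[0,0.009,0],"twist":0}]'; python3 -m inch '[{"dp":[0,0.001,0],"twist":0},{"dp":[0,0.0015,0],"twist":0},{"dp":[0,0.0015,0],"twist":0}]'; python3 -m inch '[{"dp":[0,0.001,0],"twist":0},{"dp":[0,0.0015,0],"twist":0},{"dp":[0,0.0015,0],"twist":0}]'
```

```text
time_s: 6.7
ee_pos: [0.4865, 0.1685, 0.0777]
tcp_rot: [0.559, -0.559, 0.433, -0.433]
force: [-1.8, 0.1, 7.2]
gripper_width: -0.0003
time_s: 7.0
ee_pos: [0.4865, 0.1683, 0.0753]
tcp_rot: [0.559, -0.559, 0.433, -0.433]
force: [-0.4, -0.2, -1.1]
gripper_width: 0.0002
time_s: 7.3
ee_pos: [0.4865, 0.1682, 0.0738]
tcp_rot: [-0.559, 0.559, -0.433, 0.433]
force: [-0.4, -1.1, 0.7]
gripper_width: -0.0002
```

Same signature: 7 N, then a drop, with contact at 74 mm. Next is far-left, +0.112 m along tool z.

```bash
python3 -m inch '[{"dp":[0,-0.02,0],"twist":0},{"dp":[0,-0.045,0],"twist":0},{"dp":[0,-0.045,0.05],"twist":0},{"dp":[0,-0.045,0.09],"twist":0},{"dp":[0,-0.045,0.112],"twist":0},{"dp":[0,-0.045,0.112],"twist":0},{"dp":[0,-0.03,0.112],"twist":0},{"dp":[0,-0.015,0.112],"twist":0},{"dp":[0,-0.012,0.112],"twist":0},{"dp":[0,-0.012,0.112],"twist":0}]'; python3 - <<'E'
from h import *
togo()
p=camera('top'); c=cloud(p); z=c[...,2]
m=(z>.062)&(z<.085)&(p['image'].min(2)>60)
for n in PTS:
    d=np.hypot(*(c[...,:2]-corner(n)).transpose(2,0,1)); k=m&(d<.006); print(n,k.sum(),np.median(z[k]) if k.any() else None)
save(camera('wrist'),'w4.png')
E
```

```text
time_s: 8.3
ee_pos: [0.5933, 0.1957, 0.085]
tcp_rot: [-0.558, 0.56, -0.434, 0.433]
force: [0.6, 0.2, -0.3]
gripper_width: 0.0001
t 8.3 pos [0.5933 0.1957 0.085 ] F [ 0.6  0.2 -0.3] xyaw -75.58 w 0.0001
nl [0.4862 0.1682] dp xz at z=.10: [-0.     -0.0147 -0.1106]
nr [0.5289 0.0016] dp xz at z=.10: [ 0.172  -0.0147 -0.1107]
fl [0.5947 0.196 ] dp xz at z=.10: [ 0.     -0.015   0.0014]
fr [0.6374 0.0294] dp xz at z=.10: [ 0.172  -0.015   0.0013]
nl 17 0.07511568237054778
nr 21 0.07475582662214386
fl 0 None
fr 18 0.081296123630612
```

View pics/w4.png

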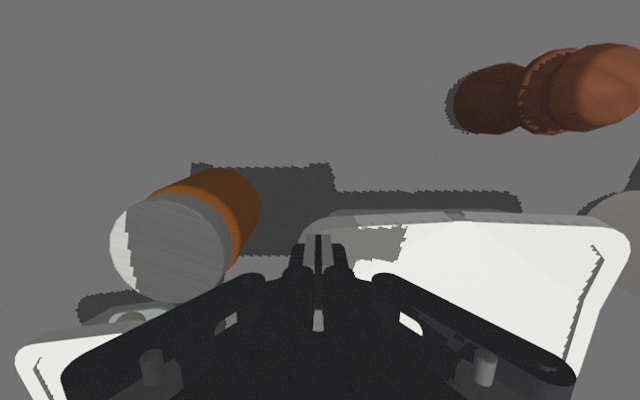

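Near-left and near-right read 75 mm (shut) and far-right 81 mm (still up). In the wrist view the fingers are on the far-left corner (318,240), with the jar clear to the left.

```bash
python3 -m inch '[{"dp":[0,0.003,0.001],"twist":0},{"dp":[0,0.005,0.001],"twist":0},{"dp":[0,0.006,0.001],"twist":0},{"dp":[0,0.007,0.001],"twist":0},{"dp":[0,0.008,0.001],"twist":0},{"dp":[0,0.009,0.001],"twist":0},{"dp":[0,0.009,0.001],"twist":0}]'; python3 -m inch '[{"dp":[0,0.001,0],"twist":0},{"dp":[0,0.0015,0],"twist":0},{"dp":[0,0.0015,0],"twist":0}]'; python3 -m inch '[{"dp":[0,0.001,0],"twist":0},{"dp":[0,0.0015,0],"twist":0},{"dp":[0,0.0015,0],"twist":0}]'
```

```text
time_s: 9.1
ee_pos: [0.5971, 0.197, 0.0789]
tcp_rot: [0.56, -0.558, 0.433, -0.434]
force: [-2.1, 0.9, 9.6]
gripper_width: -0.0003
time_s: 9.4
ee_pos: [0.5972, 0.1973, 0.0768]
tcp_rot: [0.56, -0.558, 0.433, -0.434]
force: [0.7, 1.2, 3.5]
gripper_width: -0.0
time_s: 9.7
ee_pos: [0.5957, 0.1962, 0.0737]
tcp_rot: [-0.559, 0.559, -0.433, 0.433]
force: [-1.1, 0.5, 2.8]
gripper_width: 0.0003
```

Far-left has clicked. Next is far-right, +0.172 m along tool x.

```bash
python3 -m inch '[{"dp":[0,-0.02,0],"twist":0},{"dp":[0,-0.045,0],"twist":0},{"dp":[0.05,-0.045,-0.001],"twist":0},{"dp":[0.1,-0.045,-0.001],"twist":0},{"dp":[0.15,-0.045,-0.001],"twist":0},{"dp":[0.172,-0.045,-0.001],"twist":0},{"dp":[0.172,-0.045,-0.001],"twist":0},{"dp":[0.172,-0.03,-0.001],"twist":0},{"dp":[0.172,-0.015,-0.001],"twist":0},{"dp":[0.172,-0.012,-0.001],"twist":0},{"dp":[0.172,-0.012,-0.001],"twist":0}]'; python3 - <<'E'
from h import *
togo()
p=camera('top'); c=cloud(p); z=c[...,2]
m=(z>.062)&(z<.085)&(p['image'].min(2)>60)
for n in PTS:
    d=np.hypot(*(c[...,:2]-corner(n)).transpose(2,0,1)); k=m&(d<.006); print(n,k.sum(),np.median(z[k]) if k.any() else None)
save(camera('wrist'),'w5.png')
E
```

```text
time_s: 10.8
ee_pos: [0.6366, 0.0305, 0.0848]
tcp_rot: [-0.558, 0.56, -0.434, 0.432]
force: [0.7, -0.4, 0.6]
gripper_width: -0.0001
t 10.8 pos [0.6366 0.0305 0.0848] F [ 0.7 -0.4  0.6] xyaw -75.53 w -0.0001
nl [0.4862 0.1682] dp xz at z=.10: [-0.1709 -0.0148 -0.1113]
nr [0.5289 0.0016] dp xz at z=.10: [ 0.0011 -0.0149 -0.1115]
fl [0.5947 0.196 ] dp xz at z=.10: [-0.1708 -0.0151  0.0007]
fr [0.6374 0.0294] dp xz at z=.10: [ 0.0012 -0.0152  0.0005]
nl 0 None
nr 0 None
fl 19 0.07443192285481681
fr 0 None
```

View pics/w5.png

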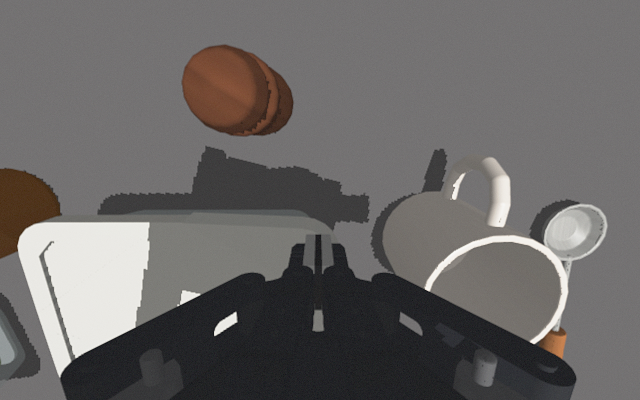

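Far-left reads 74.4 mm, so it is shut. The fingers at (318,240) stand over the far-right corner, with the mug and pepper clear.

```bash
python3 -m inch '[{"dp":[0,0.003,0],"twist":0},{"dp":[0,0.005,0],"twist":0},{"dp":[0,0.006,0],"twist":0},{"dp":[0,0.007,0],"twist":0},{"dp":[0,0.008,0],"twist":0},{"dp":[0,0.009,0],"twist":0},{"dp":[0,0.009,0],"twist":0}]'; python3 -m inch '[{"dp":[0,0.001,0],"twist":0},{"dp":[0,0.0015,0],"twist":0},{"dp":[0,0.0015,0],"twist":0}]'; python3 -m inch '[{"dp":[0,0.001,0],"twist":0},{"dp":[0,0.0015,0],"twist":0},{"dp":[0,0.0015,0],"twist":0}]'
```

```text
time_s: 11.6
ee_pos: [0.639, 0.0296, 0.0789]
tcp_rot: [0.56, -0.558, 0.432, -0.434]
force: [-1.6, 0.2, 9.1]
gripper_width: -0.0003
time_s: 11.9
ee_pos: [0.6392, 0.0296, 0.0769]
tcp_rot: [0.56, -0.558, 0.432, -0.434]
force: [1.2, 0.0, 4.0]
gripper_width: -0.0001
time_s: 12.2
ee_pos: [0.6375, 0.0296, 0.0737]
tcp_rot: [-0.559, 0.559, -0.433, 0.433]
force: [0.1, 0.6, 2.4]
gripper_width: -0.0002
```

Next I take the hand up, then back along −x of the box and to the right, to clear the top camera's view.

```bash
python3 -m inch '[{"dp":[0,-0.03,0],"twist":0},{"dp":[0,-0.08,0],"twist":0},{"dp":[0,-0.13,0],"twist":0},{"dp":[0.03,-0.15,-0.03],"twist":0},{"dp":[0.06,-0.15,-0.06],"twist":0},{"dp":[0.09,-0.15,-0.09],"twist":0},{"dp":[0.12,-0.15,-0.12],"twist":0},{"dp":[0.16,-0.15,-0.14],"twist":0},{"dp":[0.2,-0.15,-0.15],"twist":0},{"dp":[0.25,-0.15,-0.15],"twist":0},{"dp":[0.25,-0.15,-0.15],"twist":0},{"dp":[0.25,-0.15,-0.15],"twist":0}]'; python3 - <<'E'
from h import *
st()
p=camera('top'); save(p,'top6.png'); c=cloud(p); z=c[...,2]
m=(z>.062)&(z<.09)&(p['image'].min(2)>60)&(np.hypot(c[...,0]-.5618,c[...,1]-.0988)<.14)
for n in PTS:
    d=np.hypot(*(c[...,:2]-corner(n)).transpose(2,0,1)); k=m&(d<.006); print(n,k.sum(),np.median(z[k]) if k.any() else None)
m2=cv2.morphologyEx(m.astype(np.uint8),cv2.MORPH_OPEN,cv2.getStructuringElement(cv2.MORPH_ELLIPSE,(17,17)))>0
print(cv2.minAreaRect(c[m2][:,:2].astype(np.float32)*1000))
a=cv2.imread('pics/top0.png'); print('diff',[ (k,np.abs(a[y-15:y+15,x-15:x+15].astype(int)-p['image'][y-15:y+15,x-15:x+15,::-1]).mean().round(1)) for k,(x,y) in dict(salt=(292,238),pep=(289,131),jar=(212,182),mug=(352,158),small=(190,245)).items()])
E
```

```text
time_s: 13.4
ee_pos: [0.5542, -0.2508, 0.2227]
tcp_rot: [0.558, -0.558, 0.435, -0.433]
force: [-0.2, 0.4, -1.0]
gripper_width: 0.0003
t 13.4 pos [ 0.5542 -0.2508  0.2227] F [-0.2  0.4 -1. ] xyaw -75.72 w 0.0003
nl 19 0.07509588035672132
nr 19 0.07463299004033752
fl 17 0.07357683961416372
fr 20 0.07507864006591813
((562.5191650390625, 99.45979309082031), (136.24668884277344, 196.21890258789062), 14.736105918884277)
diff [('salt', np.float64(2.1)), ('pep', np.float64(0.4)), ('jar', np.float64(0.3)), ('mug', np.float64(0.5)), ('small', np.float64(0.1))]
```

View pics/top6.png

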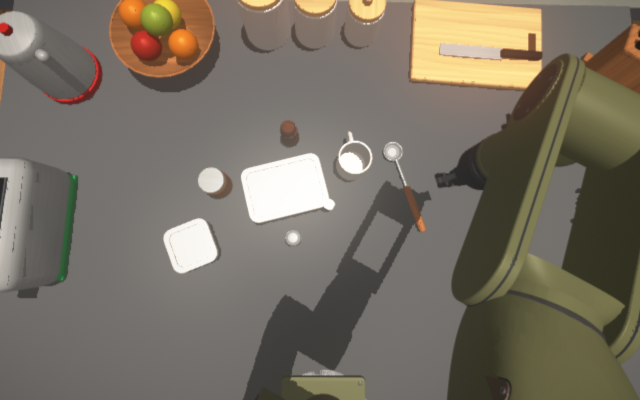

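All four corners read 74–75 mm and the box hasn't moved. The picture shows the lid flat at (285,188), everything else in place and the hand clear.

```bash
python3 -m inch '[{"dp":[0,0,0],"twist":0},{"dp":[0,0,0],"twist":0},{"dp":[0,0,0],"twist":0}]'; python3 -c "
from workcell import bot
print(bot.finish_job())"
```

```text
time_s: 13.75
ee_pos: [0.5547, -0.2486, 0.2239]
tcp_rot: [0.559, -0.559, 0.433, -0.433]
force: [0.1, -0.3, -0.5]
gripper_width: -0.0004
the job is handed in; nothing more can be done
None
```

All four corners of the lid are shut, and I handed the job in at 13.75 s. I pressed them with the closed fingertips in this order: near-right, near-left, far-left, far-right. Then I lifted the hand and moved it clear to the right.

- **Clicks:** at each corner the force rose and then dropped. The highest readings, taken at the end of each move, were 3 to 10 N. The fingers then met the tub lightly at about 74 mm.
- **Corner heights:** the last depth check read 75.1, 74.6, 73.6 and 75.1 mm (near-left, near-right, far-left, far-right). Shut is 74 mm, and the one sprung-up corner I measured, far-right, read about 81 mm.
- **Box and bystanders:** the box pose is unchanged within about 1 mm and 0.3°, which is within measurement error. The other items look unmoved in the top picture. The salt shaker's patch differed slightly more from the first picture than the others did, which I put down to the arm's changed shadow.

No check failed. One move call was refused because a value was missing, and nothing moved on that call.

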